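Case the coin tubes label up and press the lid home

TASK

Lay every six-sided coin tube that is out on the shelf into a bay of its own in the cork-lined case, rolled so that its paper label faces straight up. When all are in, swing the clear lid shut and press firmly down on its front edge so that you know it is fully home. Leave the medal, the loupe and the snuff box where they are.

Things in the scene. Friction and masses are not known exactly. Their poses are not given: they have to be found in the camera images.
- tube0: hexagonal wooden coin tube (a solid six-sided bar, 34 mm across flats, 39 mm across edges, 58 mm long, about 110 g) lying on one flat on the shelf; one flat carries a pale paper label 13 x 46 mm, and a thin pale line on each brass-disced end runs from the end's centre towards the labelled flat. Origin at the centre of the bar, y along the bar, z the outward normal of the labelled flat. May be absent.
- tube1: hexagonal wooden coin tube (a solid six-sided bar, 34 mm across flats, 39 mm across edges, 58 mm long, about 110 g) lying on one flat on the shelf; one flat carries a pale paper label 13 x 46 mm, and a thin pale line on each brass-disced end runs from the end's centre towards the labelled flat. Origin at the centre of the bar, y along the bar, z the outward normal of the labelled flat. May be absent.
- tube2: hexagonal wooden coin tube (a solid six-sided bar, 34 mm across flats, 39 mm across edges, 58 mm long, about 110 g) lying on one flat on the shelf; one flat carries a pale paper label 13 x 46 mm, and a thin pale line on each brass-disced end runs from the end's centre towards the labelled flat. Origin at the centre of the bar, y along the bar, z the outward normal of the labelled flat. May be absent.
- tube3: hexagonal wooden coin tube (a solid six-sided bar, 34 mm across flats, 39 mm across edges, 58 mm long, about 110 g) lying on one flat on the shelf; one flat carries a pale paper label 13 x 46 mm, and a thin pale line on each brass-disced end runs from the end's centre towards the labelled flat. Origin at the centre of the bar, y along the bar, z the outward normal of the labelled flat. May be absent.
- case: open wooden case fixed to the shelf, 144 (x) x 246 (y) mm, walls 6 mm thick and 46 mm high; origin on the shelf, 58 mm behind its front (robot-side) outer face and 86 mm in front of the hinge at the far side; x points to the hinge, z up. Four bays for lying tubes, in two rows 48 mm apart along x and two columns 120 mm apart along y; behind the far row is a solid wooden block 30 mm high, from x = 52 mm on.
- bay0 (a point): middle of a bay on its cork floor, 8 mm above the shelf: front row, right (-y); the bay is 36 mm wide along the case's x, between cork ridges 8 mm high, and 114 mm long along the case's y, from a low cork divider (6 mm thick, 10 mm high above the floor) in the middle of the case to the side wall, so a centred tube has 28 mm of free floor beyond each end
- bay1 (a point): middle of a bay on its cork floor, 8 mm above the shelf: front row, left (+y); the bay is 36 mm wide along the case's x, between cork ridges 8 mm high, and 114 mm long along the case's y, from a low cork divider (6 mm thick, 10 mm high above the floor) in the middle of the case to the side wall, so a centred tube has 28 mm of free floor beyond each end
- bay2 (a point): middle of a bay on its cork floor, 8 mm above the shelf: far row, right (-y); the bay is 36 mm wide along the case's x, between cork ridges 8 mm high, and 114 mm long along the case's y, from a low cork divider (6 mm thick, 10 mm high above the floor) in the middle of the case to the side wall, so a centred tube has 28 mm of free floor beyond each end
- bay3 (a point): middle of a bay on its cork floor, 8 mm above the shelf: far row, left (+y); the bay is 36 mm wide along the case's x, between cork ridges 8 mm high, and 114 mm long along the case's y, from a low cork divider (6 mm thick, 10 mm high above the floor) in the middle of the case to the side wall, so a centred tube has 28 mm of free floor beyond each end
- lid (a joint): clear wood-framed lid of the case: opening angle in rad, 0 = shut flat on the walls, 1.57 = upright, at most 2.0. Its hinge is stiff: it stays where it is left, and takes up to about 6 N at the front edge to move. Panel 7 mm thick, 141 mm from hinge to free edge, 246 mm wide; shut, its top is 53 mm above the shelf.
- lid_hinge (a point): middle of the lid's hinge axis, 46 mm above the shelf; the axis is the case's y
- lid_edge (a point): point on the lid's outer (upper) face in the middle near the free edge, 132 mm from the hinge axis: where to press
- medal: bystander: bronze medal in a round clear capsule, 50 mm across, 12 mm high; origin under its centre
- snuff_box: bystander: tarnished silver snuff box 50 x 75 x 22 mm; origin under its centre
- loupe: bystander: tortoiseshell loupe, lens 40 mm across and 14 mm high with a handle to its +y reaching 67 mm; origin under the lens
Mind the look-alikes: they are no part of the job. Leave any green, pink or turquoise look-alike of the tube1 alone.

How it is judged (in metres and radians):
On the way, in this order (a step that is already met when the one before it is completed fails the run):
1. every tube present lies flat in a bay, label up, with the lid still open (x of tube0 in the frame of case between -0.034 and 0.032 m and y of tube0 in the frame of case between -0.095 and 0.095 m and z of tube0 in the frame of case between 0.02 and 0.029 m and angle between each of tube0, tube1, tube2, tube3's own z axis and vertical below 0.15 rad and angle between the y axis of each of tube0, tube1, tube2, tube3 and the y axis of case, either way round below 0.3 rad and x of tube1 in the frame of case between -0.034 and 0.032 m and y of tube1 in the frame of case between -0.095 and 0.095 m and z of tube1 in the frame of case between 0.02 and 0.029 m and x of tube2 in the frame of case between -0.034 and 0.032 m and y of tube2 in the frame of case between -0.095 and 0.095 m and z of tube2 in the frame of case between 0.02 and 0.029 m and x of tube3 in the frame of case between -0.034 and 0.032 m and y of tube3 in the frame of case between -0.095 and 0.095 m and z of tube3 in the frame of case between 0.02 and 0.029 m and value of joint lid above 0.5 rad), for 0.2 s.
2. the lid is shut and pressed down with more than 4 N (value of joint lid below 0.02 rad and contact force between any of the fingers, the arm and case above 4 N), for 0.1 s.
At the end, for the whole second after the job is handed in: Every tube present lies flat on the floor of one of the bays (centre 20 to 29 mm above the case's underside, within 95 mm of the case's middle line, along the bay within 0.3 rad), label up within 0.15 rad, at rest, and the lid is shut to within 0.02 rad (x of tube0 in the frame of case between -0.034 and 0.032 m and y of tube0 in the frame of case between -0.095 and 0.095 m and z of tube0 in the frame of case between 0.02 and 0.029 m and angle between each of tube0, tube1, tube2, tube3's own z axis and vertical below 0.15 rad and angle between the y axis of each of tube0, tube1, tube2, tube3 and the y axis of case, either way round below 0.3 rad and x of tube1 in the frame of case between -0.034 and 0.032 m and y of tube1 in the frame of case between -0.095 and 0.095 m and z of tube1 in the frame of case between 0.02 and 0.029 m and x of tube2 in the frame of case between -0.034 and 0.032 m and y of tube2 in the frame of case between -0.095 and 0.095 m and z of tube2 in the frame of case between 0.02 and 0.029 m and x of tube3 in the frame of case between -0.034 and 0.032 m and y of tube3 in the frame of case between -0.095 and 0.095 m and z of tube3 in the frame of case between 0.02 and 0.029 m and linear speed of each of tube0, tube1, tube2, tube3 below 0.02 m/s and value of joint lid below 0.02 rad); the robot touches nothing.
It fails at once if the medal is pushed more than 50 mm from its place (distance of medal from where it was at the start of the episode above 0.05 m).
It fails at once if the loupe is pushed more than 50 mm from its place (distance of loupe from where it was at the start of the episode above 0.05 m).
It fails at once if the snuff box is pushed more than 50 mm from its place (distance of snuff_box from where it was at the start of the episode above 0.05 m).
Of tube0, tube1, tube2, tube3 only 3 to 4 are there at a start; the rules pass over those that are not, and their reading is None.
At some moment in a run one of tube0, tube1, tube2, tube3 may be knocked a few centimetres aside while the robot is not near it.
Once in a run the grip may slacken for a moment while it holds something.
It also fails if it takes over 210 s, if anything falls off the work surface, if the arm or the gripper's body presses on something with over 40 N, if the wrist force passes 120 N, or if a joint passes its speed limit or range.

ROBOT

A 6-joint arm with a two-finger parallel gripper is mounted at the origin on the work surface. World frame = base frame: x ahead of the robot, y to its left, z up, the work surface at z = 0. Lengths are in m, angles in degrees, forces in N, time in s.
With the tool pointing down it reaches from about 0.375 to 0.9 m from the base axis. Payload 3.1 kg.
Tool frame: the origin (TCP) lies at the very end of the fingers, on their centre line; the grasp point (between the pads) lies 19 mm behind it; z points along the fingers, y is the line along which they close (so a half turn about z gives the same grasp; the last joint's range is limited). The gripper opens to 87 mm and grips with 3 to 60 N. Pads are 19 mm wide; open, the fingers measure 117 mm over their backs; the gripper's body (75 mm by 190 mm) begins 51 mm behind the grasp point.
Start: joints at [-87.118, 30.224, 82.088, -0, 67.689, -10.227], TCP at [0.142, -0.609, 0.223] pointing down, gripper open.
Joint ranges: [-176.69, 176.69], [-43.24, 126.21], [12.49, 139.97], [-82, 262], [0, 151.66], [-163.58, 163.58]. Speed limits (degrees/s): [159.86, 159.86, 180, 180, 180, 180].

INTERFACE

Orientations are given as a 3x3 rotation matrix whose columns are the frame's x, y, z axes.
In Python, from rig import * gives the robot as it stands.
- The arm moves only by the tool jog_arm, never from a script. Its arguments are lists of equal length, an entry for each row: "delta_pos": the shift along the world's x, y, z in cm, a list of three; "turn": the turn about the world's z in degrees; "grip": the closure, from 0 (fully open) to 1 (shut). In form: {"delta_pos": [[x, y, z], ...], "turn": [turn, ...], "grip": [grip, ...]}. A call has 1 to 12 rows; each row is the pose to reach, as a shift and turn from the pose commanded when the call began; what a row does not reach only later rows make up. A row lasts 1/8 s, in which the tool goes at most 62.5 mm and 10.7 degrees, less where a joint would pass 70% of its speed; a pose out of reach is approached as far as the arm can. A call with a gripper value outside its range is refused whole. The fingers move at their own pace and stop on an object; the grip force is fixed at half the most. Time passes only in rows, so rows that repeat a pose let the fingers close. It gives the time, the measured TCP pose, the force, the opening and the grip force at its end, in the units of the state.
- read_state(): the state, without advancing time (a new reading comes with each control period).
- capture(name): name is "side" or "top" or "wrist"; returns a dict with "color" (384x512x3 uint8, blue, green, red), "fovy" (degrees; the focal length in pixels is half the picture's height over the tangent of half this angle, whatever the lens; pixels are square), "cx", "cy" (the principal point, pixels), "k1" (the pictures are not rectified: a ray, as slopes to the right and down, at radius r is drawn at 1 + k1 r^2 times it, then the intrinsics apply), "camera_from_world" (4x4, takes a point from world to camera coordinates). Camera axes: x right, y up, looking along -z (the intrinsics and any distortion apply to the point x, -y, -z); pixel columns grow to the right and rows downward; lengths in m; the calibration is good to about 2 mm. A picture is of the moment at which its call begins. There is no depth.
- hand_in(): hands the job in; it is judged then, once.
The state is a dict: "time_s": time; "joint_positions": joint angles; "qvel": joint speeds; "tau": joint torques, N m; "position": TCP position; "tcp_rot": TCP orientation; "force": force on the tool from outside, world axes, zero at the start; "moment": the same for the moment, N m; "opening": opening from 0.0 (shut) to 1.0 (fully open); "grasp_force": force on a finger pad.
Only numpy, scipy, OpenCV 4.12 (cv2) and the standard library are available. Lean on these libraries where they do the work, as an engineer would, in place of code of your own. Each camera call takes 0.05 s, during which the arm holds its last target. There are 200 camera calls.

## Working session

There is one attempt and no reset: what is moved stays moved. The work goes in short steps, Python scripts to look and compute and a tool call to move; the robot and the scene stay as the last step left them, time stands still between calls to the robot, and variables do not carry over. Pictures are saved under pics/ and viewed, at most 14 in all, crops included, and the job is handed in when it is done.

Besides the shell and the picture viewer there is one more tool, called after "Request:" by a JSON object that holds its "fn" and its "kwargs". jog_arm: Moves the arm, as the interface text tells. Its arguments: {"type":"object","properties":{"delta_pos":{"type":"array"},"turn":{"type":"array"},"grip":{"type":"array"}},"required":["delta_pos","turn","grip"]}

```bash
mkdir -p pics; ls
cat > h.py <<'E'
from rig import *
import numpy as np, cv2
def cap(n,save=None):
    c=capture(n)
    if save: cv2.imwrite('pics/'+save,c['color'])
    return c
def K(c):
    f=c['color'].shape[0]/2/np.tan(np.radians(c['fovy'])/2)
    return np.array([[f,0,c['cx']],[0,f,c['cy']],[0,0,1.]]),np.array([c['k1'],0,0,0.])
def proj(c,P):
    k,d=K(c);T=np.array(c['camera_from_world']);P=np.atleast_2d(P)
    q=(T[:3,:3]@P.T).T+T[:3,3];q=q*[1,-1,-1]
    return cv2.projectPoints(q.reshape(-1,1,3),np.zeros(3),np.zeros(3),k,d)[0].reshape(-1,2)
def ray(c,uv):
    k,d=K(c);T=np.array(c['camera_from_world'])
    s=cv2.undistortPoints(np.array(uv,float).reshape(-1,1,2),k,d).reshape(-1,2)
    v=np.c_[s[:,0],-s[:,1],-np.ones(len(s))]@T[:3,:3]
    return -T[:3,:3].T@T[:3,3],v
def onz(c,uv,z):
    o,v=ray(c,uv);z=np.broadcast_to(z,len(v));return o+v*((z-o[2])/v[:,2])[:,None]
E
python3 - <<'E'
from h import *
for n in('side','top','wrist'):
    c=cap(n,n+'0.png');print(n,c['fovy'],c['cx'],c['cy'],c['k1'],np.round(ray(c,[[256,192]]),3).tolist())
s=read_state();print({k:np.round(v,3).tolist() for k,v in s.items()})
E
```

```text
picsTraceback (most recent call last):
  File "<stdin>", line 3, in <module>
    return _wrapfunc(a, 'round', decimals=decimals, out=out)
    return _wrapit(obj, method, *args, **kwds)
    conv = _array_converter(obj)
ValueError: setting an array element with a sequence. The requested array has an inhomogeneous shape after 1 dimensions. The detected shape was (2,) + inhomogeneous part.
```

Run:
```python
from h import *
for n in('side','top','wrist'):
    c=cap(n,n+'0.png');o,v=ray(c,[[256,192]]);print(n,c['fovy'],c['cx'],c['cy'],c['k1'],o.round(3),v.round(3))
    cv2.imwrite('pics/'+n+'0b.png',cv2.resize(c['color'],(800,600),interpolation=cv2.INTER_CUBIC))
s=read_state();print({k:np.round(v,3).tolist() for k,v in s.items()})
```

```text
side 46.62662505086135 253.70432941975434 192.4540636745557 0.04029309987168455 [0.372 1.012 0.837] [[ 0.102 -0.779 -0.619]]
top 56.6414227735343 257.9753849020222 190.3588611664173 -0.10675673967392975 [0.417 0.057 0.919] [[ 0.136 -0.011 -0.991]]
wrist 59.57746407947881 252.88694367618402 192.0509355899184 -0.09905081501942371 [ 0.206 -0.594  0.384] [[-0.236 -0.064 -0.97 ]]
{'time_s': 0.2, 'joint_positions': [-87.118, 30.26, 82.127, -0.002, 67.687, -10.227], 'qvel': [0.032, -0.222, -0.241, 0.11, 0.012, 0.093], 'tau': [0.002, -44.0, -17.664, 0.063, 0.056, -0.0], 'position': [0.142, -0.608, 0.222], 'tcp_rot': [[0.974, 0.227, -0.0], [0.227, -0.974, 0.001], [0.0, -0.001, -1.0]], 'force': [0.413, 0.053, 0.422], 'moment': [0.004, 0.022, 0.029], 'grasp_force': 0.0, 'opening': 1.0}
```

View pics/top0b.png

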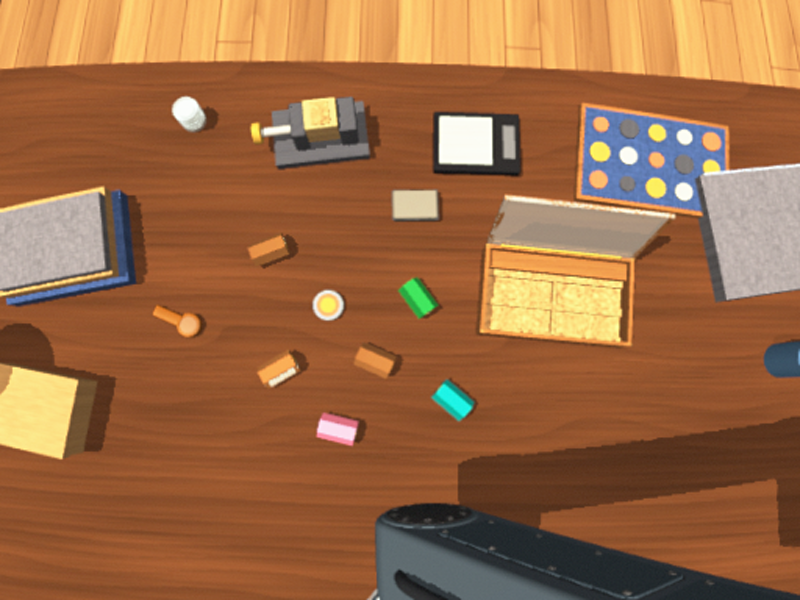

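View pics/side0b.png

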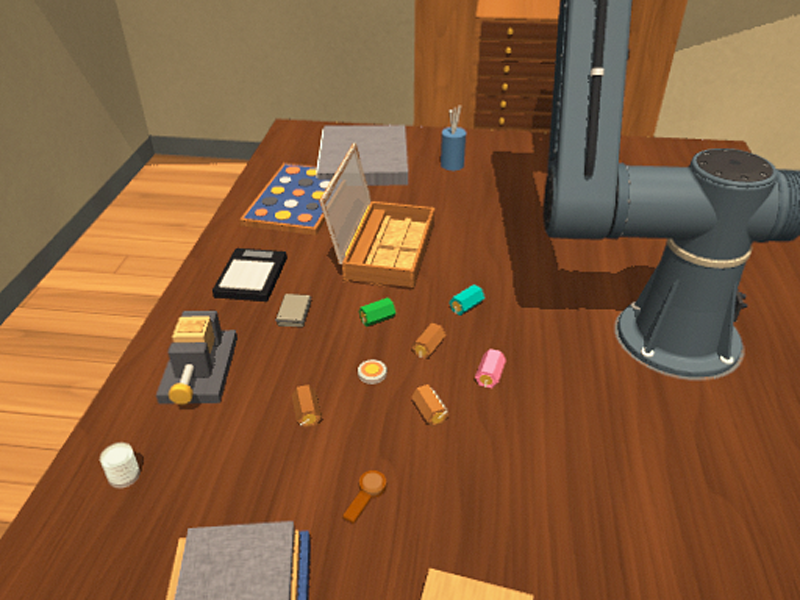

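Run:
```python
import cv2,numpy as np
s=cv2.imread('pics/side0.png');t=cv2.imread('pics/top0.png')
f=lambda im,x,y,r=20:cv2.resize(im[y-r:y+r,x-r:x+r],(266,266),interpolation=cv2.INTER_CUBIC)
a=np.hstack([f(s,196,260),f(s,275,259),f(s,275,218)])
b=np.hstack([f(t,172,160),f(t,179,237),f(t,241,231)])
cv2.imwrite('pics/m1.png',np.vstack([a,b]))
```

```text
(no output)
```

View pics/m1.png

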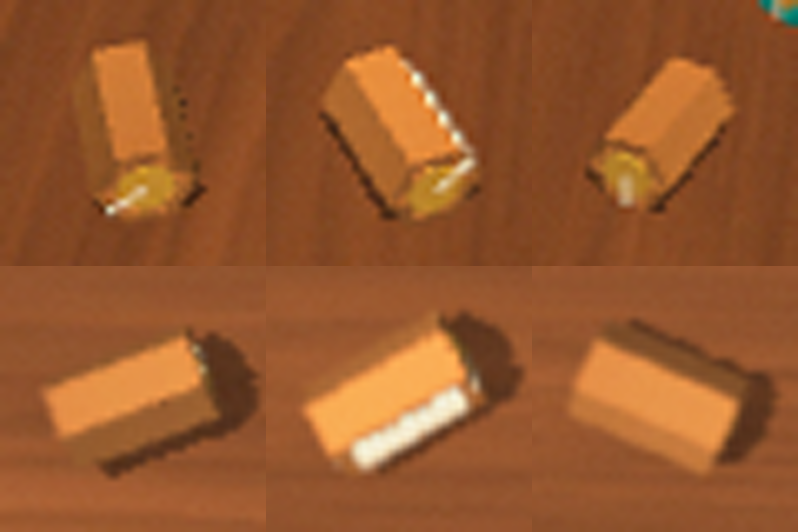

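```bash
cat >> h.py <<'E'
def topface(c,u,v,r=22,z=.034):
    im=c['color'][v-r:v+r,u-r:u+r];h=cv2.cvtColor(im,cv2.COLOR_BGR2HSV)
    ref=h[...,2].astype(int)
    m=((h[...,0]<18)&(h[...,1]>120)&(ref>175)).astype(np.uint8)*255
    cs=cv2.findContours(m,cv2.RETR_EXTERNAL,cv2.CHAIN_APPROX_NONE)[0]
    k=max(cs,key=cv2.contourArea);b=cv2.boxPoints(cv2.minAreaRect(k))+[u-r,v-r]
    P=onz(c,b,z);e=[np.linalg.norm(P[i]-P[(i+1)%4]) for i in range(2)]
    i=int(np.argmax(e));d=P[(i+1)%4]-P[i];a=np.degrees(np.arctan2(d[1],d[0]))%180
    return P.mean(0)[:2].round(4),round(a,1),np.round(e,4)
E
python3 - <<'E'
from h import *
c=cap('top')
for u,v in((172,160),(179,237),(241,231)): print(topface(c,u,v))
x0,y0,s=300,115,6.5
im=c['color'][y0:y0+112,x0:x0+123]
cv2.imwrite('pics/case.png',cv2.resize(im,(799,728))[:600] if 0 else cv2.resize(im,(615,560),interpolation=cv2.INTER_CUBIC))
w=onz(c,[[i*.64,j*.64] for i,j in((328,305),(180,324),(415,205),(418,298),(338,430),(453,400))],.01);print(w.round(3))
E
```

```text
(array([0.6227, 0.268 ]), np.float64(112.6), array([0.0591, 0.0213]))
(array([0.4263, 0.2424]), np.float64(117.9), array([0.0619, 0.03  ]))
(array([0.4394, 0.0893]), np.float64(67.2), array([0.0295, 0.0604]))
[[ 0.532  0.165  0.01 ]
 [ 0.495  0.41   0.01 ]
 [ 0.705  0.024  0.01 ]
 [ 0.546  0.017  0.01 ]
 [ 0.33   0.143  0.01 ]
 [ 0.381 -0.041  0.01 ]]
```

View pics/case.png

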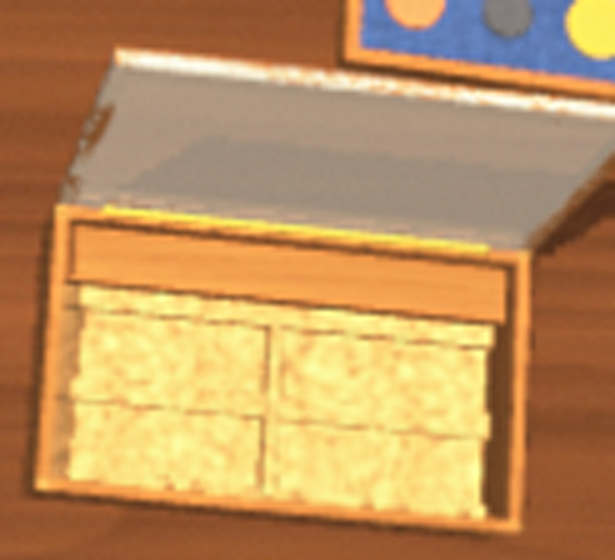

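Run:
```python
from h import *
c=cap('top')
P=onz(c,[[307.6,213],[404,220.6],[406,164.6],[311.4,156.4]],.046)
print(P.round(4),[np.linalg.norm(P[i]-P[(i+1)%4]).round(4) for i in range(4)])
M=np.array([[-58,123],[-58,-123],[86,-123],[86,123]])/1000
a=M-M.mean(0);b=P[:,:2]-P[:,:2].mean(0)
th=np.arctan2((a[:,0]*b[:,1]-a[:,1]*b[:,0]).sum(),(a*b).sum());R=np.array([[np.cos(th),-np.sin(th)],[np.sin(th),np.cos(th)]])
o=P[:,:2].mean(0)-R@M.mean(0);print('case',o,np.degrees(th),(P[:,:2]-(M@R.T+o)).round(4).tolist())
for n,x,y in(('b0',-24,-60),('b1',-24,60),('b2',24,-60),('b3',24,60),('st',-120,0)):print(n,(o+R@[x/1000,y/1000]).round(4))
for rz in np.radians([80,90,100,110,115]):
  L=[[.086-.141*np.cos(rz),y,.046+.141*np.sin(rz)] for y in(.123,-.123)]
  print(np.degrees(rz),(proj(c,[[*(o+R@l[:2]),l[2]] for l in L])).round(1).tolist(), 'seen 323,125 / >423,136')
for u,v in((172,160),(179,237),(241,231)):
  h=cv2.cvtColor(c['color'],cv2.COLOR_BGR2HSV)[v-12:v+13:3,u];print(h.tolist())
```

```text
[[ 0.4874 -0.0806  0.046 ]
 [ 0.4718 -0.3256  0.046 ]
 [ 0.6157 -0.337   0.046 ]
 [ 0.6306 -0.0908  0.046 ]] [np.float64(0.2455), np.float64(0.1444), np.float64(0.2467), np.float64(0.1435)]
case [ 0.53743089 -0.20761473] -3.7433748701415945 [[-0.0001, 0.0004], [0.0003, 0.0009], [0.0005, -0.0011], [-0.0007, -0.0003]]
b0 [ 0.5096 -0.2659]
b1 [ 0.5174 -0.1462]
b2 [ 0.5575 -0.2691]
b3 [ 0.5653 -0.1493]
st [ 0.4177 -0.1998]
80.0 [[321.4, 152.0], [432.0, 162.4]] seen 323,125 / >423,136
90.0 [[322.2, 140.7], [432.4, 151.3]] seen 323,125 / >423,136
100.0 [[322.6, 130.0], [431.9, 140.8]] seen 323,125 / >423,136
110.0 [[322.6, 120.5], [430.5, 131.4]] seen 323,125 / >423,136
115.0 [[322.4, 116.3], [429.4, 127.2]] seen 323,125 / >423,136
[[12, 179, 155], [12, 172, 145], [14, 174, 230], [14, 174, 231], [14, 174, 233], [14, 180, 152], [14, 182, 151], [12, 170, 90], [11, 176, 161]]
[[11, 174, 152], [13, 177, 176], [16, 166, 251], [16, 167, 250], [16, 169, 250], [22, 56, 236], [20, 65, 237], [11, 180, 123], [11, 176, 142]]
[[11, 175, 149], [12, 164, 106], [13, 170, 132], [14, 172, 233], [14, 172, 231], [14, 174, 230], [13, 174, 198], [12, 178, 153], [11, 174, 144]]
```

```bash
sed -i 's/ref>175/ref>212/' h.py
python3 - <<'E'
from h import *
c=cap('top')
for u,v in((172,160),(179,237),(241,231)): print(topface(c,u,v))
E
```

```text
(array([0.623 , 0.2679]), np.float64(112.1), array([0.0557, 0.0183]))
(array([0.4258, 0.2417]), np.float64(121.1), array([0.0587, 0.0216]))
(array([0.4427, 0.087 ]), np.float64(67.2), array([0.0195, 0.0556]))
```

Request:
{"fn": "jog_arm", "kwargs": {"delta_pos": [[5, 5, 0], [10, 10, 0], [15, 14, 0], [20, 18, 0], [25, 22, 0], [30, 27, 0], [30, 33, 0], [30, 39, 0], [30, 45, 0], [30, 51, 0], [30, 57, 0], [30, 63, 0]], "turn": [0, 0, 0, 0, -5, -10, -15, -20, -25, -30, -36, -36], "grip": [0, 0, 0, 0, 0, 0, 0, 0, 0, 0, 0, 0]}}

```text
time_s: 1.85
position: [0.4418, 0.0159, 0.2229]
tcp_rot: [[0.921, -0.39, 0.001], [-0.39, -0.921, -0.0], [0.001, -0.0, -1.0]]
force: [1.3, -0.1, -0.5]
opening: 1.004
grasp_force: 0.0
```

Request:
{"fn": "jog_arm", "kwargs": {"delta_pos": [[0.1, 6, 0], [0.1, 7.1, 0], [0.1, 7.1, -6], [0.1, 7.1, -12], [0.1, 7.1, -18], [0.1, 7.1, -21.6], [0.1, 7.1, -21.6], [0.1, 7.1, -21.6], [0.1, 7.1, -21.6], [0.1, 7.1, -21.6], [0.1, 7.1, -21.6]], "turn": [0, 0, 0, 0, 0, 0, 0, 0, 0, 0, 0], "grip": [0, 0, 0, 0, 0, 0, 0, 1, 1, 1, 1]}}

```text
time_s: 3.22
position: [0.4436, 0.0851, 0.0076]
tcp_rot: [[0.921, -0.389, 0.003], [-0.389, -0.921, -0.0], [0.003, -0.001, -1.0]]
force: [-0.7, -0.4, 7.5]
opening: 0.662
grasp_force: 30.0
```

Request:
{"fn": "jog_arm", "kwargs": {"delta_pos": [[0, 0, 0], [0, 0, 0], [0, 0, 1], [0, 0, 3], [0, 0, 6], [0, 0, 9]], "turn": [0, 0, 0, 0, 0, 0], "grip": [1, 1, 1, 1, 1, 1]}}

```text
time_s: 3.98
position: [0.4422, 0.0852, 0.0977]
tcp_rot: [[0.921, -0.389, -0.001], [-0.389, -0.921, 0.0], [-0.001, 0.0, -1.0]]
force: [0.3, -0.8, -0.5]
opening: 0.665
grasp_force: 30.0
```

Request:
{"fn": "jog_arm", "kwargs": {"delta_pos": [[0, -6, 0], [0, -12, 0], [-0.3, -18, 0], [-0.7, -24, 0], [-0.7, -28.5, 0], [-0.7, -28.5, -5], [-0.7, -28.5, -8.9], [-0.7, -28.5, -8.9], [-0.7, -28.5, -8.9], [-0.7, -28.5, -8.9], [-0.7, -28.5, -5], [-0.7, -28.5, 0]], "turn": [8, 16, 19.3, 19.3, 19.3, 19.3, 19.3, 19.3, 19.3, 19.3, 19.3, 19.3], "grip": [1, 1, 1, 1, 1, 1, 1, 1, 0, 0, 0, 0]}}

```text
time_s: 5.48
position: [0.4353, -0.1993, 0.0976]
tcp_rot: [[0.998, -0.062, -0.001], [-0.062, -0.998, 0.001], [-0.001, -0.001, -1.0]]
force: [2.1, -0.6, -0.3]
opening: 0.974
grasp_force: 0.0
```

Request:
{"fn": "jog_arm", "kwargs": {"delta_pos": [[6, 0, 0], [6, 0, 0], [6, 0, 0], [6, 0, 0]], "turn": [0, 0, 0, 0], "grip": [1, 1, 1, 1]}}

```text
time_s: 5.98
position: [0.4941, -0.1991, 0.0962]
tcp_rot: [[0.998, -0.063, -0.002], [-0.063, -0.998, 0.001], [-0.002, -0.001, -1.0]]
force: [-0.5, -0.3, -0.2]
opening: 0.633
grasp_force: 0.0
```

Run:
```python
from h import *
s=read_state();print(s['position'],s['opening'],s['time_s'])
a=cap('wrist');b=cap('side');t=cap('top')
for c in(a,b,t): print(proj(c,[.435,-.2,.034]))
f=lambda im,x,y,r:cv2.resize(im[y-r:y+r,x-r:x+r],(266,266),interpolation=cv2.INTER_CUBIC)
ub=proj(b,[.435,-.2,.02])[0].astype(int);ut=proj(t,[.435,-.2,.02])[0].astype(int)
cv2.imwrite('pics/s1.png',np.hstack([cv2.resize(a['color'],(355,266)),f(b['color'],*ub,25)]))
```

```text
[ 0.49408419 -0.19907292  0.096233  ] 0.6328683331135554 5.975
[[258.47144674 281.05024838]]
[[285.2170059  155.52182177]]
[[354.14151494 235.01507331]]
```

View pics/s1.png

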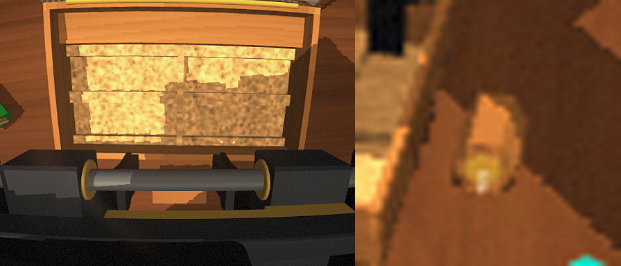

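Request:
{"fn": "jog_arm", "kwargs": {"delta_pos": [[0, 0, 0], [-6, 0, 0], [-6, 0, 0], [-6, 0, -5], [-6, 0, -9], [-6, 0, -9], [-6, 0, -9], [-6, 0, -9], [-6, 0, -9], [-6, 0, -9], [-6, 0, -8.5], [-8.5, 0, -8.5]], "turn": [0, 0, 0, 0, 0, 0, 0, 0, 0, 0, 0, 0], "grip": [0, 0, 0, 0, 0, 0, 1, 1, 1, 1, 1, 1]}}

```text
time_s: 7.62
position: [0.4128, -0.2012, 0.0122]
tcp_rot: [[0.998, -0.061, 0.004], [-0.061, -0.998, -0.003], [0.004, 0.003, -1.0]]
force: [-0.1, 0.1, -0.7]
opening: 0.665
grasp_force: 30.0
```

Request:
{"fn": "jog_arm", "kwargs": {"delta_pos": [[0, 0, -0.5], [0, 0, -0.5], [0, 0, -0.5], [0, 0, -0.5], [0, 0, 4], [0, 0, 6], [3.4, 0, 6], [3.4, 0, 6], [3.4, 0, 6], [3.4, 0, 6], [3.4, 0, 6]], "turn": [0, 0, 0, 0, 0, 0, 0, 0, 0, 0, 0], "grip": [1, 0, 0, 0, 0, 0, 1, 1, 1, 1, 1]}}

```text
time_s: 9.0
position: [0.444, -0.1996, 0.0713]
tcp_rot: [[0.998, -0.063, -0.001], [-0.063, -0.998, 0.001], [-0.001, -0.001, -1.0]]
force: [0.1, 0.7, -1.1]
opening: 0.521
grasp_force: 0.0
```

Run:
```python
from h import *
s=read_state();print(s['position'],s['opening'],s['time_s'])
c=cap('top');u=proj(c,[.41,-.2,.034])[0].astype(int);print(u)
try:print(topface(c,*u))
except Exception as e:print(e)
h=cv2.cvtColor(c['color'],cv2.COLOR_BGR2HSV)[u[1]-12:u[1]+13:3,u[0]];print(h.tolist())
```

```text
[ 0.44397984 -0.19961267  0.0712677 ] 0.5208002047081574 9.0
[354 245]
max() iterable argument is empty
[[0, 7, 37], [0, 13, 39], [0, 17, 45], [10, 17, 45], [0, 11, 45], [0, 11, 45], [18, 25, 51], [15, 20, 51], [10, 18, 43]]
```

Request:
{"fn": "jog_arm", "kwargs": {"delta_pos": [[0, 0, 0], [0, 0, 0], [0, 0, 0], [0, 0, 0], [0, 0, 0], [0, 0, 0], [0, 0, -4], [0, 0, -6.5], [0, 0, -6.5]], "turn": [0, 0, 0, 0, 0, 0, 0, 0, 0], "grip": [1, 1, 1, 1, 1, 1, 1, 1, 1]}}

```text
time_s: 10.18
position: [0.4437, -0.1992, 0.0052]
tcp_rot: [[0.998, -0.063, -0.003], [-0.063, -0.998, 0.002], [-0.003, -0.002, -1.0]]
force: [1.1, 0.1, 0.5]
opening: 0.002
grasp_force: 0.0
```

Request:
{"fn": "jog_arm", "kwargs": {"delta_pos": [[-0.3, 0, 0], [-0.5, 0, 0], [-0.8, 0, 0.4], [-1.1, 0, 0.8], [-1.4, 0, 1.1], [-1.7, 0, 1.3], [-2.0, 0, 1.5], [-2.3, 0, 1.6], [-2.3, 0, 1.6]], "turn": [0, 0, 0, 0, 0, 0, 0, 0, 0], "grip": [1, 1, 1, 1, 1, 1, 1, 1, 1]}}

```text
time_s: 11.3
position: [0.4213, -0.1998, 0.0225]
tcp_rot: [[0.998, -0.063, -0.001], [-0.063, -0.998, 0.0], [-0.001, -0.0, -1.0]]
force: [-0.4, -0.0, 0.1]
opening: 0.008
grasp_force: 0.0
```

Run:
```python
from h import *
s=read_state();print(s['position'],s['opening'],s['time_s'])
a=cap('wrist');b=cap('side')
f=lambda im,x,y,r:cv2.resize(im[y-r:y+r,x-r:x+r],(400,400),interpolation=cv2.INTER_CUBIC)
ub=proj(b,[.40,-.2,.02])[0].astype(int)
cv2.imwrite('pics/s2.png',f(b['color'],*ub,25))
cv2.imwrite('pics/s2w.png',a['color'])
```

```text
[ 0.42134153 -0.19975238  0.02250518] 0.008172734841794262 11.3
```

View pics/s2.png

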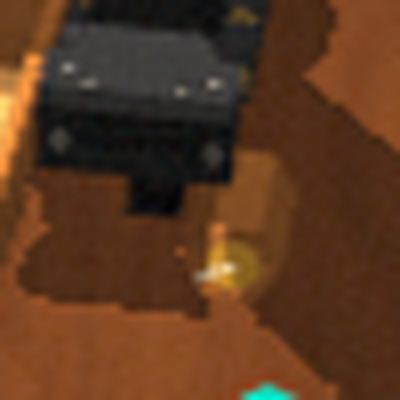

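Request:
{"fn": "jog_arm", "kwargs": {"delta_pos": [[0.5, 0, 0], [0.5, 0, -1.6], [0.5, 0, -1.6], [0.1, 0, -1.6], [-0.1, 0, -1.6], [-0.4, 0, -1.2], [-0.8, 0, -0.8], [-1.1, 0, -0.5], [-1.4, 0, -0.3], [-1.7, 0, -0.1], [-2.0, 0, 0], [-2.0, 0, 0]], "turn": [0, 0, 0, 0, 0, 0, 0, 0, 0, 0, 0, 0], "grip": [1, 1, 1, 1, 1, 1, 1, 1, 1, 1, 1, 1]}}

```text
time_s: 12.9
position: [0.4014, -0.1997, 0.0225]
tcp_rot: [[0.998, -0.063, -0.001], [-0.063, -0.998, 0.0], [-0.001, -0.0, -1.0]]
force: [0.0, 0.1, -0.2]
opening: 0.006
grasp_force: 0.0
```

Request:
{"fn": "jog_arm", "kwargs": {"delta_pos": [[0.5, 0, 0], [0.5, 0, -1.6], [0.5, 0, -1.6], [0.1, 0, -1.6], [-0.1, 0, -1.6], [-0.4, 0, -1.2], [-0.8, 0, -0.8], [-1.1, 0, -0.5], [-1.4, 0, -0.3], [-1.7, 0, -0.1], [-2.0, 0, 0], [-2.0, 0, 0]], "turn": [0, 0, 0, 0, 0, 0, 0, 0, 0, 0, 0, 0], "grip": [1, 1, 1, 1, 1, 1, 1, 1, 1, 1, 1, 1]}}

```text
time_s: 14.4
position: [0.3814, -0.1998, 0.0225]
tcp_rot: [[0.998, -0.063, -0.0], [-0.063, -0.998, 0.0], [-0.0, -0.0, -1.0]]
force: [-0.1, 0.4, -1.1]
opening: 0.01
grasp_force: 0.0
```

Request:
{"fn": "jog_arm", "kwargs": {"delta_pos": [[0, 0, 4], [0, 0, 9], [0, 0, 15], [0, 0, 18], [0, 0, 18]], "turn": [0, 0, 0, 0, 0], "grip": [0, 0, 0, 0, 0]}}

```text
time_s: 15.02
position: [0.383, -0.2009, 0.2047]
tcp_rot: [[0.998, -0.062, 0.005], [-0.062, -0.998, -0.004], [0.005, 0.004, -1.0]]
force: [1.1, 0.3, 0.0]
opening: 0.492
grasp_force: 0.0
```

```bash
cat >> h.py <<'E'
def label(c,near,z=.034,r=50,mx=None):
    """pale label blob near a world point: centre, axis angle, size on plane z"""
    u,v=proj(c,[*near,z])[0].astype(int);x0,y0=max(u-r,0),max(v-r,0)
    im=c['color'][y0:v+r,x0:u+r];h=cv2.cvtColor(im,cv2.COLOR_BGR2HSV)
    m=((h[...,1]<95)&(h[...,2]>110)).astype(np.uint8)*255
    out=[]
    for k in cv2.findContours(m,cv2.RETR_EXTERNAL,cv2.CHAIN_APPROX_NONE)[0]:
        if cv2.contourArea(k)<15: continue
        P=onz(c,cv2.boxPoints(cv2.minAreaRect(k))+[x0,y0],z)
        e=[np.linalg.norm(P[i]-P[(i+1)%4]) for i in range(2)];i=int(np.argmax(e));d=P[(i+1)%4]-P[i]
        out.append((P.mean(0)[:2].round(4).tolist(),round(float(np.degrees(np.arctan2(d[1],d[0]))%180),1),np.round(e,4).tolist()))
    return out
E
python3 - <<'E'
from h import *
s=read_state();print(s['position'],s['opening'],s['time_s'])
a=cap('wrist','s3.png');print(label(a,(.355,-.2),r=150))
E
```

```text
[ 0.3830086  -0.20089199  0.20468687] 0.4915332064014701 15.025
[([0.2757, -0.298], 89.5, [0.0201, 0.005]), ([0.2789, -0.2562], 84.0, [0.0055, 0.0594]), ([0.282, -0.2091], 83.3, [0.0044, 0.0305]), ([0.298, -0.1067], 86.9, [0.0191, 0.0305]), ([0.347, -0.1952], 85.0, [0.0137, 0.0465])]
```

View pics/s3.png

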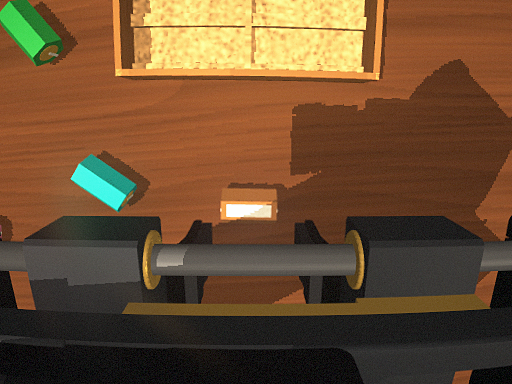

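Request:
{"fn": "jog_arm", "kwargs": {"delta_pos": [[-3.4, 0.4, -5], [-3.4, 0.4, -10], [-3.4, 0.4, -16], [-3.4, 0.4, -19.5], [-3.4, 0.4, -19.5], [-3.4, 0.4, -19.5], [-3.4, 0.4, -19.5], [-3.4, 0.4, -19.5], [-3.4, 0.4, -19.5], [-3.4, 0.4, -19.5], [-3.4, 0.4, -19.5], [-3.4, 0.4, -19]], "turn": [0, 0, 0, 0, 0, 0, 0, 0, 0, 0, 0, 0], "grip": [0, 0, 0, 0, 0, 0, 1, 1, 1, 1, 1, 1]}}

```text
time_s: 16.58
position: [0.3477, -0.1958, 0.0126]
tcp_rot: [[0.998, -0.063, -0.0], [-0.063, -0.998, 0.0], [-0.0, -0.0, -1.0]]
force: [-0.9, 0.2, -1.6]
opening: 0.664
grasp_force: 30.0
```

Request:
{"fn": "jog_arm", "kwargs": {"delta_pos": [[0, 0, 3], [0, 0, 9], [5, -2, 11], [11, -4, 11], [16, -6, 11], [21, -7.3, 11], [21, -7.3, 11]], "turn": [0, 0, 0, 0, 0, 0, 0], "grip": [1, 1, 1, 1, 1, 1, 1]}}

```text
time_s: 17.45
position: [0.5615, -0.2703, 0.1226]
tcp_rot: [[0.998, -0.061, 0.004], [-0.061, -0.998, -0.003], [0.004, 0.002, -1.0]]
force: [-0.3, -0.2, -0.4]
opening: 0.665
grasp_force: 30.0
```

Request:
{"fn": "jog_arm", "kwargs": {"delta_pos": [[0, 0, -4], [0, 0, -7], [0, 0, -9], [0, 0, -10], [0, 0, -10.4], [0, 0, -10.5], [0, 0, -10.5], [0, 0, -10.5], [0, 0, -10.5], [0, 0, -8], [0, 0, -3], [0, 0, 2]], "turn": [0, 0, 0, 0, 0, 0, 0, 0, 0, 0, 0, 0], "grip": [1, 1, 1, 1, 1, 1, 1, 0.2, 0.2, 0.2, 0.2, 0.2]}}

```text
time_s: 18.95
position: [0.5576, -0.2688, 0.1437]
tcp_rot: [[0.998, -0.063, -0.001], [-0.063, -0.998, 0.0], [-0.001, -0.0, -1.0]]
force: [0.4, -0.8, 0.1]
opening: 0.799
grasp_force: 0.0
```

Request:
{"fn": "jog_arm", "kwargs": {"delta_pos": [[-3, 6, 3], [-5, 12, 5], [-7, 18, 5], [-9, 24, 5], [-11, 30, 5], [-13, 36, 5], [-13, 42, 5], [-13, 42, 5]], "turn": [4, 8, 12, 16, 20, 25, 34.8, 34.8], "grip": [0, 0, 0, 0, 0, 0, 0, 0]}}

```text
time_s: 19.95
position: [0.4267, 0.1542, 0.193]
tcp_rot: [[0.853, 0.523, 0.001], [0.523, -0.853, 0.001], [0.001, -0.0, -1.0]]
force: [0.0, -0.9, 0.0]
opening: 1.001
grasp_force: 0.0
```

Run:
```python
from h import *
s=read_state();print(s['position'],s['tcp_rot'].round(3)[:,1],s['opening'],s['time_s'])
t=cap('top');print('bay2',label(t,(.5575,-.269),.042,r=14))
for u,v in((172,160),(179,237)):
  try: print(topface(t,u,v))
  except Exception as e: print(e)
cv2.imwrite('pics/s4.png',cv2.resize(t['color'],(800,600)))
```

```text
[0.42673805 0.15415496 0.19302673] [ 0.523 -0.853 -0.   ] 1.0014835773455477 19.95
bay2 [([0.5579, -0.2698], 86.1, [0.0154, 0.0481])]
(array([0.6225, 0.2679]), np.float64(112.1), array([0.0572, 0.0192]))
max() iterable argument is empty
```

View pics/s4.png

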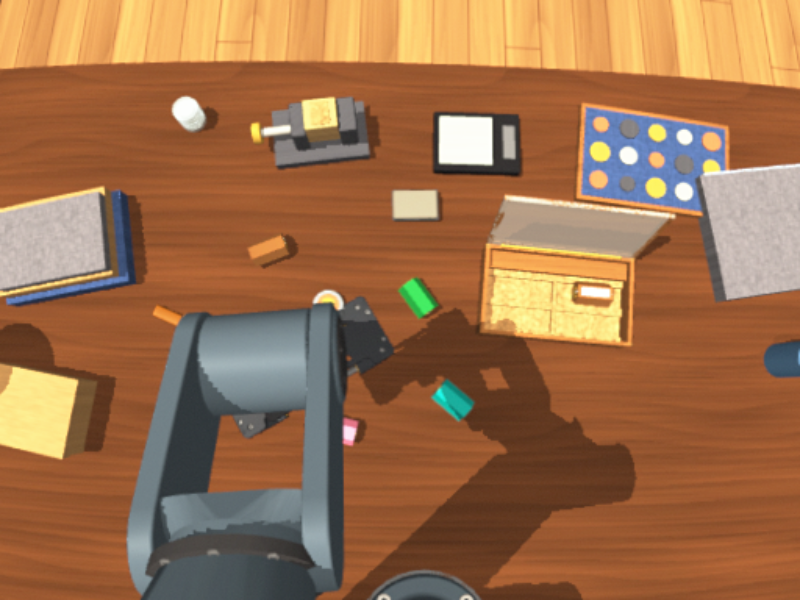

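Run:
```python
from h import *
a=cap('wrist');print(proj(a,[.4258,.2417,.034]));print([l for l in label(a,(.41,.235),.025,r=120)])
print(topface(a,*proj(a,[.4258,.2417,.034])[0].astype(int),r=70))
```

```text
[[173.25418374 131.56391647]]
[([0.3102, 0.1748], 121.9, [0.027, 0.2394]), ([0.3398, 0.1651], 121.7, [0.0201, 0.0102]), ([0.4134, 0.2338], 121.1, [0.0488, 0.0059]), ([0.5217, 0.1786], 32.6, [0.0178, 0.0451])]
(array([0.4386, 0.2475]), np.float64(127.2), array([0.0606, 0.0141]))
```

Request:
{"fn": "jog_arm", "kwargs": {"delta_pos": [[-0.1, 5, 0], [-0.1, 9, 0], [-0.1, 9, 0], [-0.1, 9, -6], [-0.1, 9, -12], [-0.1, 9, -18.5], [-0.1, 9, -18.5], [-0.1, 9, -18.5], [-0.1, 9, -18.5], [-0.1, 9, -18.5], [-0.1, 9, -18.5], [-0.1, 9, -18.5]], "turn": [0, 0, 0, 0, 0, 0, 0, 0, 0, 0, 0, 0], "grip": [0, 0, 0, 0, 0, 0, 0, 0, 1, 1, 1, 1]}}

```text
time_s: 21.55
position: [0.4271, 0.2413, 0.0083]
tcp_rot: [[0.855, 0.518, 0.001], [0.518, -0.855, 0.0], [0.001, 0.0, -1.0]]
force: [-0.2, -1.2, 5.0]
opening: 0.666
grasp_force: 30.0
```

Request:
{"fn": "jog_arm", "kwargs": {"delta_pos": [[0, 0, 0], [0, 0, 3], [0, 0, 9], [1, -6, 12], [2, -12, 12], [2, -18, 12], [2, -24, 12], [2, -30, 12], [0, -36, 12], [-2.6, -42, 12], [-2.6, -44, 12], [-2.6, -44, 10]], "turn": [0, 0, 0, -5, -10, -15, -20, -25, -30, -34.8, -34.8, -34.8], "grip": [1, 1, 1, 1, 1, 1, 1, 1, 1, 1, 1, 1]}}

```text
time_s: 23.05
position: [0.4018, -0.2023, 0.1083]
tcp_rot: [[0.998, -0.066, 0.004], [-0.066, -0.998, -0.004], [0.004, 0.003, -1.0]]
force: [0.7, -0.2, -1.5]
opening: 0.662
grasp_force: 30.0
```

Request:
{"fn": "jog_arm", "kwargs": {"delta_pos": [[0, 0, -5], [0, 0, -9], [0, 0, -9.9], [0, 0, -9.9], [0, 0, -9.9], [0, 0, -9.9], [0, 0, -9.9], [0, 0, -5], [-3.4, 0, -3], [-3.4, 0, -3], [-3.4, 0, -3], [-3.4, 0, -3]], "turn": [0, 0, 0, 0, 0, 0, 0, 0, 0, 0, 0, 0], "grip": [1, 1, 1, 1, 0.2, 0.2, 0.2, 0.2, 1, 1, 1, 1]}}

```text
time_s: 24.55
position: [0.3675, -0.1992, 0.0771]
tcp_rot: [[0.998, -0.062, 0.0], [-0.062, -0.998, -0.0], [0.0, 0.0, -1.0]]
force: [-0.1, 0.1, -1.0]
opening: 0.431
grasp_force: 0.0
```

Request:
{"fn": "jog_arm", "kwargs": {"delta_pos": [[0, 0, 0], [0, 0, 0], [0, 0, 0], [0, 0, 0], [0, 0, 0], [0, 0, 0], [0, 0, -4], [0, 0, -7.1], [0, 0, -7.1]], "turn": [0, 0, 0, 0, 0, 0, 0, 0, 0], "grip": [1, 1, 1, 1, 1, 1, 1, 1, 1]}}

```text
time_s: 25.68
position: [0.3658, -0.1981, 0.0051]
tcp_rot: [[0.998, -0.063, -0.003], [-0.063, -0.998, 0.003], [-0.003, -0.003, -1.0]]
force: [0.1, 0.4, 0.3]
opening: 0.006
grasp_force: 0.0
```

Request:
{"fn": "jog_arm", "kwargs": {"delta_pos": [[0.3, 0, 0], [0.5, 0, 0], [0.8, 0, 0.4], [1.1, 0, 0.8], [1.4, 0, 1.1], [1.7, 0, 1.3], [2.0, 0, 1.5], [2.3, 0, 1.6], [2.3, 0, 1.6], [2.3, 0, 6], [2.3, 0, 11], [2.3, 0, 15]], "turn": [0, 0, 0, 0, 0, 0, 0, 0, 0, 0, 0, 0], "grip": [1, 1, 1, 1, 1, 1, 1, 1, 1, 0, 0, 0]}}

```text
time_s: 27.18
position: [0.3895, -0.1988, 0.158]
tcp_rot: [[0.998, -0.063, -0.0], [-0.063, -0.998, 0.0], [-0.0, -0.0, -1.0]]
force: [1.8, -0.6, 0.1]
opening: 0.263
grasp_force: 0.0
```

Run:
```python
from h import *
s=read_state();print(s['position'],s['opening'],s['time_s'])
a=cap('wrist','s5.png');print([l for l in label(a,(.42,-.2),r=100)])
```

```text
[ 0.38954677 -0.19875854  0.15796991] 0.2625242066546405 27.175
[([0.4218, -0.2005], 86.5, [0.0458, 0.0128])]
```

Request:
{"fn": "jog_arm", "kwargs": {"delta_pos": [[2, -0.1, 0], [3.3, -0.1, 0], [3.3, -0.1, 0], [3.3, -0.1, -3], [3.3, -0.1, -6], [3.3, -0.1, -6], [3.3, -0.1, -6], [3.3, -0.1, -6], [3.3, -0.1, -11], [3.3, -0.1, -14.9], [3.3, -0.1, -14.9], [3.3, -0.1, -14.9]], "turn": [0, 0, 0, 0, 0, 0, 0, 0, 0, 0, 0, 0], "grip": [0, 0, 0, 0, 0, 0, 0, 0, 0, 0, 0, 1]}}

```text
time_s: 28.72
position: [0.4235, -0.2004, 0.0088]
tcp_rot: [[0.998, -0.063, 0.002], [-0.063, -0.998, -0.001], [0.002, 0.001, -1.0]]
force: [-0.3, -0.8, -0.8]
opening: 0.95
grasp_force: 0.0
```

Request:
{"fn": "jog_arm", "kwargs": {"delta_pos": [[0, 0, 0], [0, 0, 0], [0, 0, 0], [0, 0, 0], [0, 0, 0.5], [0, 0, 5], [0, 0, 11], [5, 2, 11.5], [10, 4, 11.5], [14.3, 5, 11.5], [14.3, 5, 11.5], [14.3, 5, 11.5]], "turn": [0, 0, 0, 0, 0, 0, 0, 0, 0, 0, 0, 0], "grip": [1, 1, 1, 1, 1, 1, 1, 1, 1, 1, 1, 1]}}

```text
time_s: 30.22
position: [0.5642, -0.1493, 0.1219]
tcp_rot: [[0.998, -0.062, -0.003], [-0.062, -0.998, 0.001], [-0.003, -0.001, -1.0]]
force: [-1.2, -0.6, -1.1]
opening: 0.664
grasp_force: 30.0
```

Request:
{"fn": "jog_arm", "kwargs": {"delta_pos": [[0, 0, -4], [0, 0, -7], [0, 0, -9], [0, 0, -10], [0, 0, -10.4], [0, 0, -10.5], [0, 0, -10.5], [0, 0, -10.5], [0, 0, -10.5], [0, 0, -8], [0, 0, -3], [0, 0, 2]], "turn": [0, 0, 0, 0, 0, 0, 0, 0, 0, 0, 0, 0], "grip": [1, 1, 1, 1, 1, 1, 1, 0.2, 0.2, 0.2, 0.2, 0.2]}}

```text
time_s: 31.72
position: [0.5656, -0.1498, 0.1437]
tcp_rot: [[0.998, -0.063, -0.001], [-0.063, -0.998, 0.0], [-0.001, -0.0, -1.0]]
force: [-0.1, -0.8, -0.9]
opening: 0.796
grasp_force: 0.0
```

Run:
```python
from h import *
s=read_state();print(s['position'],s['opening'],s['time_s'])
a=cap('wrist');print(label(a,(.56,-.15),.042,r=60));t=cap('top');print(topface(t,172,160))
```

```text
[ 0.56555018 -0.14975822  0.14374555] 0.7961377230990401 31.725
[([0.5642, -0.1506], 86.5, [0.046, 0.0134])]
(array([0.6223, 0.2678]), np.float64(112.1), array([0.0572, 0.0195]))
```

Request:
{"fn": "jog_arm", "kwargs": {"delta_pos": [[0, 6, 2], [0, 12, 2], [0, 18, 2], [1, 24, 2], [2, 30, 2], [4, 36, 2], [5.7, 41.8, 2], [5.7, 41.8, -2], [5.7, 41.8, -8], [5.7, 41.8, -13.6], [5.7, 41.8, -13.6], [5.7, 41.8, -13.6]], "turn": [5, 10, 15, 20, 25.8, 25.8, 25.8, 25.8, 25.8, 25.8, 25.8, 25.8], "grip": [0, 0, 0, 0, 0, 0, 0, 0, 0, 0, 0, 1]}}

```text
time_s: 33.33
position: [0.6221, 0.268, 0.0057]
tcp_rot: [[0.926, 0.378, -0.002], [0.378, -0.926, -0.0], [-0.002, -0.0, -1.0]]
force: [-0.4, -0.2, -0.4]
opening: 0.946
grasp_force: 0.0
```

Request:
{"fn": "jog_arm", "kwargs": {"delta_pos": [[0, 0, 0], [0, 0, 0], [0, 0, 0], [0, 0, 0], [0, 0, 0], [0, 0, 5], [0, 0, 11], [-2, -6, 11], [-4, -12, 11], [-6, -18, 11], [-8, -24, 11], [-11, -29, 11]], "turn": [0, 0, 0, 0, 0, 0, 0, 0, 0, 0, 0, 0], "grip": [1, 1, 1, 1, 1, 1, 1, 1, 1, 1, 1, 1]}}

```text
time_s: 34.83
position: [0.5131, -0.0241, 0.1167]
tcp_rot: [[0.926, 0.378, 0.002], [0.378, -0.926, -0.001], [0.002, 0.002, -1.0]]
force: [0.6, -1.9, -0.8]
opening: 0.666
grasp_force: 30.0
```

Request:
{"fn": "jog_arm", "kwargs": {"delta_pos": [[-3, -6, 0], [-6, -12, 0], [-9.2, -17.8, 0], [-9.2, -17.8, 0], [-9.2, -17.8, -5], [-9.2, -17.8, -9.5], [-9.2, -17.8, -11], [-9.2, -17.8, -11], [-9.2, -17.8, -11], [-9.2, -17.8, -11], [-9.2, -17.8, -11], [-9.2, -17.8, -6]], "turn": [-9, -18, -25.8, -25.8, -25.8, -25.8, -25.8, -25.8, -25.8, -25.8, -25.8, -25.8], "grip": [1, 1, 1, 1, 1, 1, 1, 1, 0.2, 0.2, 0.2, 0.2]}}

```text
time_s: 36.33
position: [0.4188, -0.1985, 0.054]
tcp_rot: [[0.998, -0.063, -0.007], [-0.063, -0.998, 0.006], [-0.007, -0.005, -1.0]]
force: [0.9, -0.5, -0.5]
opening: 0.799
grasp_force: 0.0
```

Request:
{"fn": "jog_arm", "kwargs": {"delta_pos": [[0, 0, 1], [3.4, 0, 1], [3.4, 0, 1], [3.4, 0, 1], [3.4, 0, 1], [3.4, 0, 1], [3.4, 0, 1], [3.4, 0, 1], [3.4, 0, 1], [3.4, 0, 1], [3.4, 0, -3], [3.4, 0, -5.1]], "turn": [0, 0, 0, 0, 0, 0, 0, 0, 0, 0, 0, 0], "grip": [1, 1, 1, 1, 1, 1, 1, 1, 1, 1, 1, 1]}}

```text
time_s: 37.83
position: [0.4545, -0.1997, 0.0045]
tcp_rot: [[0.998, -0.063, -0.001], [-0.063, -0.998, 0.001], [-0.001, -0.0, -1.0]]
force: [-0.5, 0.2, -0.2]
opening: 0.006
grasp_force: 0.0
```

Request:
{"fn": "jog_arm", "kwargs": {"delta_pos": [[0, 0, 0], [-0.3, 0, 0], [-0.5, 0, 0], [-0.8, 0, 0.4], [-1.1, 0, 0.8], [-1.4, 0, 1.1], [-1.7, 0, 1.3], [-2.0, 0, 1.5], [-2.3, 0, 1.6], [-2.3, 0, 1.6]], "turn": [0, 0, 0, 0, 0, 0, 0, 0, 0, 0], "grip": [1, 1, 1, 1, 1, 1, 1, 1, 1, 1]}}

```text
time_s: 39.08
position: [0.4314, -0.1998, 0.0215]
tcp_rot: [[0.998, -0.063, -0.0], [-0.063, -0.998, 0.0], [-0.0, -0.0, -1.0]]
force: [-0.4, -0.8, 0.1]
opening: 0.007
grasp_force: 0.0
```

Request:
{"fn": "jog_arm", "kwargs": {"delta_pos": [[0.5, 0, 0], [0.5, 0, -1.6], [0.5, 0, -1.6], [0.1, 0, -1.6], [-0.1, 0, -1.6], [-0.4, 0, -1.2], [-0.8, 0, -0.8], [-1.1, 0, -0.5], [-1.4, 0, -0.3], [-1.7, 0, -0.1], [-2.0, 0, 0], [-2.0, 0, 0]], "turn": [0, 0, 0, 0, 0, 0, 0, 0, 0, 0, 0, 0], "grip": [1, 1, 1, 1, 1, 1, 1, 1, 1, 1, 1, 1]}}

```text
time_s: 40.58
position: [0.4115, -0.1998, 0.0216]
tcp_rot: [[0.998, -0.063, -0.0], [-0.063, -0.998, 0.0], [-0.0, -0.0, -1.0]]
force: [-0.0, 0.1, -0.4]
opening: 0.004
grasp_force: 0.0
```

Request:
{"fn": "jog_arm", "kwargs": {"delta_pos": [[0, 0, 4], [0, 0, 9], [0, 0, 14], [0, 0, 14], [0, 0, 14], [0, 0, 14], [0, 0, 14], [0, 0, 14]], "turn": [0, 0, 0, 0, 0, 0, 0, 0], "grip": [0, 0, 0, 0, 0, 0, 0, 0]}}

```text
time_s: 41.58
position: [0.4115, -0.1997, 0.1607]
tcp_rot: [[0.998, -0.063, -0.001], [-0.063, -0.998, 0.001], [-0.002, -0.001, -1.0]]
force: [-0.3, -0.5, 0.4]
opening: 0.831
grasp_force: 0.0
```

Run:
```python
from h import *
s=read_state();print(s['position'],s['opening'],s['time_s'])
a=cap('wrist','s6.png');print([l for l in label(a,(.38,-.2),r=100)])
```

```text
[ 0.41145445 -0.19965575  0.16072724] 0.8309349083326366 41.575
[([0.3434, -0.121], 89.2, [0.0387, 0.0166]), ([0.3794, -0.1977], 86.5, [0.046, 0.0134])]
```

Request:
{"fn": "jog_arm", "kwargs": {"delta_pos": [[-3.2, 0.2, 0], [-3.2, 0.2, -5], [-3.2, 0.2, -10], [-3.2, 0.2, -15.4], [-3.2, 0.2, -15.4], [-3.2, 0.2, -15.4], [-3.2, 0.2, -15.4], [-3.2, 0.2, -15.4], [-3.2, 0.2, -15.4], [-3.2, 0.2, -15.4], [-3.2, 0.2, -15.4], [-3.2, 0.2, -15]], "turn": [0, 0, 0, 0, 0, 0, 0, 0, 0, 0, 0, 0], "grip": [0, 0, 0, 0, 0, 0, 1, 1, 1, 1, 1, 1]}}

```text
time_s: 43.12
position: [0.3797, -0.1978, 0.0116]
tcp_rot: [[0.998, -0.063, -0.0], [-0.063, -0.998, 0.0], [-0.0, -0.0, -1.0]]
force: [-0.7, 0.5, -1.3]
opening: 0.665
grasp_force: 30.0
```

Request:
{"fn": "jog_arm", "kwargs": {"delta_pos": [[0, 0, 5], [0, 0, 11], [5, 2, 11], [10, 4, 11], [13.8, 5.2, 11], [13.8, 5.2, 11], [13.8, 5.2, 11]], "turn": [0, 0, 0, 0, 0, 0, 0], "grip": [1, 1, 1, 1, 1, 1, 1]}}

```text
time_s: 44.0
position: [0.5164, -0.1453, 0.121]
tcp_rot: [[0.998, -0.062, -0.003], [-0.062, -0.998, 0.001], [-0.003, -0.001, -1.0]]
force: [-0.4, -1.1, -0.8]
opening: 0.665
grasp_force: 30.0
```

Request:
{"fn": "jog_arm", "kwargs": {"delta_pos": [[0, 0, -4], [0, 0, -7], [0, 0, -9], [0, 0, -10], [0, 0, -10.3], [0, 0, -10.4], [0, 0, -10.4], [0, 0, -10.4], [0, 0, -10.4], [0, 0, -8], [0, 0, -3], [-5, 0, 2]], "turn": [0, 0, 0, 0, 0, 0, 0, 0, 0, 0, 0, 0], "grip": [1, 1, 1, 1, 1, 1, 1, 0.2, 0.2, 0.2, 0.2, 0.2]}}

```text
time_s: 45.5
position: [0.4768, -0.1475, 0.1377]
tcp_rot: [[0.998, -0.061, 0.006], [-0.061, -0.998, -0.003], [0.006, 0.003, -1.0]]
force: [-0.3, -1.2, 1.0]
opening: 0.8
grasp_force: 0.0
```

Request:
{"fn": "jog_arm", "kwargs": {"delta_pos": [[-6, 0, 2], [-10, 0, 4], [-10, 0, 4]], "turn": [0, 0, 0], "grip": [1, 1, 1]}}

```text
time_s: 45.88
position: [0.3713, -0.1451, 0.1769]
tcp_rot: [[0.998, -0.064, 0.0], [-0.064, -0.998, -0.0], [0.0, 0.0, -1.0]]
force: [0.8, 0.1, -0.1]
opening: 0.543
grasp_force: 0.0
```

Run:
```python
from h import *
s=read_state();print(s['position'],s['opening'],s['time_s'])
t=cap('top');a=cap('wrist')
for p in((.5575,-.269),(.5653,-.149),(.5174,-.146)):print(label(a,p,.042,r=18),label(t,p,.042,r=12))
cv2.imwrite('pics/s7.png',np.hstack([cv2.resize(a['color'],(400,300)),cv2.resize(t['color'],(400,300))]))
```

```text
[ 0.3713223  -0.14513132  0.17694904] 0.5432895331624411 45.875
[] [([0.5579, -0.2698], 86.1, [0.0154, 0.0481])]
[([0.292, -0.1287], 86.5, [0.0064, 0.0339]), ([0.518, -0.1448], 86.2, [0.0289, 0.0128])] [([0.5644, -0.1497], 91.2, [0.0486, 0.0153])]
[([0.518, -0.1448], 86.2, [0.0289, 0.0128])] [([0.5188, -0.1453], 91.0, [0.0456, 0.0151])]
```

View pics/s7.png

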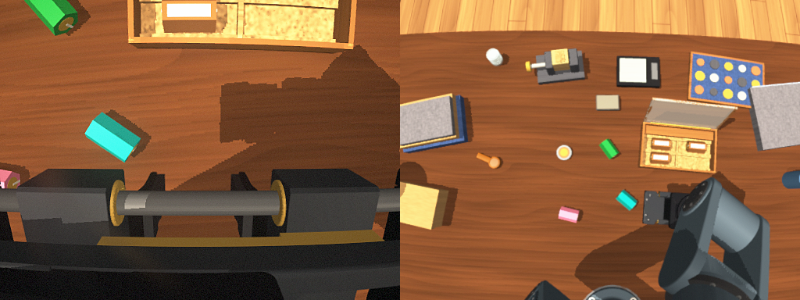

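Run:
```python
from h import *
o=np.array([.5374,-.2076]);th=np.radians(-3.74);ex=np.array([np.cos(th),np.sin(th)])
p=read_state()['position'];print(p.round(4))
q=o+ex*.15;print('above',q.round(4))
for d in(105,95,85,75,65,55,45,35,25,15,8,0):
  t=np.radians(d);r=.128
  x=.086-r*np.cos(t)+.007*np.sin(t)+.0095;z=.046+r*np.sin(t)+.007*np.cos(t)
  print(d,(o+ex*x).round(4),round(z,4))
```

```text
[ 0.3744 -0.1465  0.1763]
above [ 0.6871 -0.2174]
105 [ 0.6725 -0.2164] 0.1678
95 [ 0.6508 -0.215 ] 0.1729
85 [ 0.6285 -0.2136] 0.1741
75 [ 0.6064 -0.2121] 0.1715
65 [ 0.585  -0.2107] 0.165
55 [ 0.5652 -0.2094] 0.1549
45 [ 0.5473 -0.2082] 0.1415
35 [ 0.5321 -0.2073] 0.1252
25 [ 0.5199 -0.2065] 0.1064
15 [ 0.5111 -0.2059] 0.0859
8 [ 0.5072 -0.2056] 0.0707
0 [ 0.505  -0.2055] 0.053
```

Request:
{"fn": "jog_arm", "kwargs": {"delta_pos": [[0, 0, 6], [0, 0, 10.5], [6, -1, 10.5], [12, -2.5, 10.5], [18, -4, 10.5], [24, -5.5, 10.5], [29, -6.8, 10.5], [32, -7.2, 10.5], [32, -7.2, 10.5]], "turn": [0, 0, 0, 0, 0, 0, 0, 0, 0], "grip": [1, 1, 1, 1, 1, 1, 1, 1, 1]}}

```text
time_s: 47.1
position: [0.6962, -0.2175, 0.278]
tcp_rot: [[0.998, -0.061, -0.001], [-0.061, -0.998, 0.001], [-0.001, -0.001, -1.0]]
force: [-0.1, 0.6, -0.0]
opening: 0.005
grasp_force: 0.0
```

Request:
{"fn": "jog_arm", "kwargs": {"delta_pos": [[0, 0, -4], [0, 0, -9], [0, 0, -11.7], [0, 0, -11.7], [0, 0, -11.7], [0, 0, -11.7]], "turn": [0, 0, 0, 0, 0, 0], "grip": [1, 1, 1, 1, 1, 1]}}

```text
time_s: 47.85
position: [0.6948, -0.2184, 0.1661]
tcp_rot: [[0.998, -0.063, 0.004], [-0.063, -0.998, -0.002], [0.004, 0.002, -1.0]]
force: [-0.3, 0.2, 0.6]
opening: 0.008
grasp_force: 0.0
```

Request:
{"fn": "jog_arm", "kwargs": {"delta_pos": [[-1.5, 0.1, 0.1], [-2.6, 0.2, 0.2], [-3.6, 0.3, 0.4], [-4.7, 0.3, 0.5], [-5.8, 0.4, 0.6], [-6.9, 0.4, 0.6], [-8, 0.5, 0.5], [-9.1, 0.6, 0.4], [-10.2, 0.6, 0.1], [-11.2, 0.7, -0.3], [-12.2, 0.8, -0.8], [-13.2, 0.9, -1.3]], "turn": [0, 0, 0, 0, 0, 0, 0, 0, 0, 0, 0, 0], "grip": [1, 1, 1, 1, 1, 1, 1, 1, 1, 1, 1, 1]}}

```text
time_s: 49.35
position: [0.5634, -0.2091, 0.1518]
tcp_rot: [[0.998, -0.063, 0.006], [-0.063, -0.998, -0.001], [0.006, 0.001, -1.0]]
force: [5.8, -0.7, -0.5]
opening: 0.007
grasp_force: 2.2
```

Run:
```python
from h import *
b=cap('side');cv2.imwrite('pics/s8.png',b['color'][60:260,120:420]);cap('top','s8t.png')
```

```text
(no output)
```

View pics/s8.png

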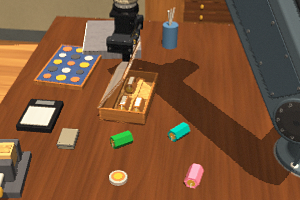

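Request:
{"fn": "jog_arm", "kwargs": {"delta_pos": [[-0.9, 0, -0.6], [-1.7, 0.1, -1.2], [-2.5, 0.1, -2.0], [-3.2, 0.2, -2.9], [-3.9, 0.2, -3.8], [-4.5, 0.2, -4.8], [-4.9, 0.3, -5.8], [-5.3, 0.3, -6.8], [-5.5, 0.3, -7.6], [-5.7, 0.3, -8.4], [-5.9, 0.3, -9.2], [-5.9, 0.3, -9.8]], "turn": [0, 0, 0, 0, 0, 0, 0, 0, 0, 0, 0, 0], "grip": [1, 1, 1, 1, 1, 1, 1, 1, 1, 1, 1, 1]}}

```text
time_s: 50.95
position: [0.5018, -0.2057, 0.0522]
tcp_rot: [[0.998, -0.062, -0.002], [-0.062, -0.998, 0.001], [-0.002, -0.0, -1.0]]
force: [1.0, -1.6, 18.4]
opening: 0.002
grasp_force: 10.6
```

Request:
{"fn": "jog_arm", "kwargs": {"delta_pos": [[0, 0, -0.2], [0, 0, -0.3], [0, 0, -0.3]], "turn": [0, 0, 0], "grip": [1, 1, 1]}}

```text
time_s: 51.32
position: [0.5018, -0.2057, 0.0521]
tcp_rot: [[0.998, -0.062, -0.001], [-0.062, -0.998, -0.0], [-0.001, 0.0, -1.0]]
force: [-1.8, 0.1, 23.2]
opening: 0.005
grasp_force: 11.5
```

Request:
{"fn": "jog_arm", "kwargs": {"delta_pos": [[0, 0, 1], [0, 0, 3], [0, 0, 8], [-6, 0, 12], [-12, 0, 15], [-12, 0, 15], [-12, 0, 15]], "turn": [0, 0, 0, 0, 0, 0, 0], "grip": [1, 1, 1, 1, 1, 1, 1]}}

```text
time_s: 52.2
position: [0.3816, -0.2054, 0.1995]
tcp_rot: [[0.998, -0.064, -0.001], [-0.064, -0.998, 0.001], [-0.001, -0.001, -1.0]]
force: [0.4, 0.1, -0.1]
opening: 0.011
grasp_force: 0.0
```

Run:
```python
from h import *
t=cap('top')['color'];b=cap('side')['color']
cv2.imwrite('pics/s9.png',np.hstack([cv2.resize(t[110:240,270:440],(400,306),interpolation=cv2.INTER_CUBIC),cv2.resize(b[100:230,160:330],(400,306),interpolation=cv2.INTER_CUBIC)]))
```

```text
(no output)
```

View pics/s9.png

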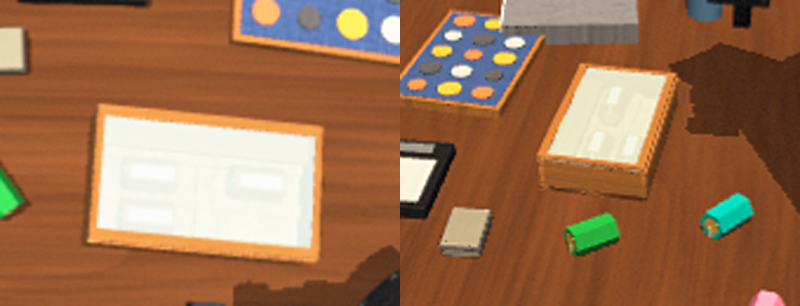

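The lid is shut flat, and the three tubes show through it with their labels up.

```bash
python3 -c "
from rig import *
print(hand_in())"
```

```text
the job is handed in; nothing more can be done
None
```

All three tubes on the shelf are in their own bays with labels up, the lid is shut and was pressed down with about 23 N, the medal, loupe and snuff box were not touched, and the job is handed in (it returned no verdict).

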